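# Clear the empty seasoning tins

## Task

Two of the four seasoning tins standing under the wire shelf are empty and two are full; they look the same, so lift each a little to feel its weight. Drop the two empty ones into the wire basket for refilling and leave the two full ones standing upright where they were. Leave the bowl, mug, kettle and pepper mill alone.

Things in the scene. Friction and masses are not known exactly. Their poses are not given: they have to be found in the camera images.
- tin_a: one of four tins that look exactly alike: plain round tinplate, 52 mm in diameter, slip lid (it stays on) 54 mm in diameter over the top 22 mm, 120 mm tall in all, standing upright on the counter. Origin: centre of its underside, z up its axis. Two of the four are empty (76 to 104 g), two full (357 to 483 g)
- tin_b: one of four tins that look exactly alike: plain round tinplate, 52 mm in diameter, slip lid (it stays on) 54 mm in diameter over the top 22 mm, 120 mm tall in all, standing upright on the counter. Origin: centre of its underside, z up its axis. Two of the four are empty (76 to 104 g), two full (357 to 483 g)
- tin_c: one of four tins that look exactly alike: plain round tinplate, 52 mm in diameter, slip lid (it stays on) 54 mm in diameter over the top 22 mm, 120 mm tall in all, standing upright on the counter. Origin: centre of its underside, z up its axis. Two of the four are empty (76 to 104 g), two full (357 to 483 g)
- tin_d: one of four tins that look exactly alike: plain round tinplate, 52 mm in diameter, slip lid (it stays on) 54 mm in diameter over the top 22 mm, 120 mm tall in all, standing upright on the counter. Origin: centre of its underside, z up its axis. Two of the four are empty (76 to 104 g), two full (357 to 483 g)
- shelf: fixed open wire shelf, 440 mm wide (its y), 160 mm deep (its x), over the tins; origin: on the counter under its middle, x (about 45 to 65 degrees left of straight ahead) from its front to its back. Underside 211 mm, top 224 mm above the counter. The tins stand under it in a row, y about -135, -45, 45 and 135 mm, x about -68 mm, in any order. 10 mm wire legs at y = +-220, x = -30 and 70 mm
- shelf_edge (a point): middle of the shelf's front edge wire (8 mm thick), 220 mm above the counter; axes as the shelf's. It overhangs the tins' axes by about 12 mm, so a gripper cannot come straight down on them: come from the front, tool tilted about 40 degrees (pointing along the shelf's x and down), fingers closing along its y; draw tins out back along the tool
- basket: open wire basket, fixed, 260 mm (its x) by 200 mm (its y), rim 112 mm above the counter, inner floor of wires 10 mm above the counter, walls 5 to 8 mm thick; origin: on the counter under its centre, z up. It stands to the right of the shelf, empty at the start
- bowl: white bowl, 120 mm in diameter, 55 mm high, standing on the wire shelf's rear half; origin: centre of its underside; a loose bystander, leave it alone
- mug: terracotta mug with a handle, 76 mm in diameter, 85 mm high, standing on the wire shelf's rear half; origin: centre of its underside; a loose bystander, leave it alone
- kettle: dark kettle, 165 mm in diameter, 190 mm high with its hoop handle, spout along its x to 118 mm from its axis, on the counter beyond the basket; origin: centre of its underside; a loose bystander, leave it alone
- pepper_mill: dark turned-wood pepper mill, 54 mm in diameter, 178 mm tall, on the counter behind the shelf; origin: centre of its underside; a loose bystander, leave it alone
Not all that is in view belongs to the job. What is shaped like the tin_d but blue or yellow is not meant.

How it is judged:
At the end, for the whole second after the job is handed in: Both empty tins lie or stand at rest inside the basket (underside centre within its walls and below its rim); both full tins stand upright (within 0.1 rad) at rest on the counter, within 40 mm of where they stood at the start (a full tin is known by bearing on the counter with more than 2.2 N) (((distance of each of tin_a, tin_b from where it was at the start of the episode below 0.04 m and angle between each of tin_a, tin_b's own z axis and vertical below 0.1 rad and height (world z) of each of tin_a, tin_b below 0.006 m and linear speed of each of tin_a, tin_b, tin_c, tin_d below 0.03 m/s and contact force between each of tin_a, tin_b and anything else above 2.2 N and x of tin_c in the frame of basket between -0.13 and 0.13 m and y of tin_c in the frame of basket between -0.1 and 0.1 m and z of tin_c in the frame of basket between 0 and 0.105 m and x of tin_d in the frame of basket between -0.13 and 0.13 m and y of tin_d in the frame of basket between -0.1 and 0.1 m and z of tin_d in the frame of basket between 0 and 0.105 m) or (distance of each of tin_a, tin_c from where it was at the start of the episode below 0.04 m and angle between each of tin_a, tin_c's own z axis and vertical below 0.1 rad and height (world z) of each of tin_a, tin_c below 0.006 m and linear speed of each of tin_a, tin_b, tin_c, tin_d below 0.03 m/s and contact force between each of tin_a, tin_c and anything else above 2.2 N and x of tin_b in the frame of basket between -0.13 and 0.13 m and y of tin_b in the frame of basket between -0.1 and 0.1 m and z of tin_b in the frame of basket between 0 and 0.105 m and x of tin_d in the frame of basket between -0.13 and 0.13 m and y of tin_d in the frame of basket between -0.1 and 0.1 m and z of tin_d in the frame of basket between 0 and 0.105 m) or (distance of each of tin_a, tin_d from where it was at the start of the episode below 0.04 m and angle between each of tin_a, tin_d's own z axis and vertical below 0.1 rad and height (world z) of each of tin_a, tin_d below 0.006 m and linear speed of each of tin_a, tin_b, tin_c, tin_d below 0.03 m/s and contact force between each of tin_a, tin_d and anything else above 2.2 N and x of tin_b in the frame of basket between -0.13 and 0.13 m and y of tin_b in the frame of basket between -0.1 and 0.1 m and z of tin_b in the frame of basket between 0 and 0.105 m and x of tin_c in the frame of basket between -0.13 and 0.13 m and y of tin_c in the frame of basket between -0.1 and 0.1 m and z of tin_c in the frame of basket between 0 and 0.105 m) or (x of tin_a in the frame of basket between -0.13 and 0.13 m and y of tin_a in the frame of basket between -0.1 and 0.1 m and z of tin_a in the frame of basket between 0 and 0.105 m and linear speed of each of tin_a, tin_b, tin_c, tin_d below 0.03 m/s and distance of each of tin_b, tin_c from where it was at the start of the episode below 0.04 m and angle between each of tin_b, tin_c's own z axis and vertical below 0.1 rad and height (world z) of each of tin_b, tin_c below 0.006 m and contact force between each of tin_b, tin_c and anything else above 2.2 N and x of tin_d in the frame of basket between -0.13 and 0.13 m and y of tin_d in the frame of basket between -0.1 and 0.1 m and z of tin_d in the frame of basket between 0 and 0.105 m) or (x of tin_a in the frame of basket between -0.13 and 0.13 m and y of tin_a in the frame of basket between -0.1 and 0.1 m and z of tin_a in the frame of basket between 0 and 0.105 m and linear speed of each of tin_a, tin_b, tin_c, tin_d below 0.03 m/s and distance of each of tin_b, tin_d from where it was at the start of the episode below 0.04 m and angle between each of tin_b, tin_d's own z axis and vertical below 0.1 rad and height (world z) of each of tin_b, tin_d below 0.006 m and contact force between each of tin_b, tin_d and anything else above 2.2 N and x of tin_c in the frame of basket between -0.13 and 0.13 m and y of tin_c in the frame of basket between -0.1 and 0.1 m and z of tin_c in the frame of basket between 0 and 0.105 m) or (x of tin_a in the frame of basket between -0.13 and 0.13 m and y of tin_a in the frame of basket between -0.1 and 0.1 m and z of tin_a in the frame of basket between 0 and 0.105 m and linear speed of each of tin_a, tin_b, tin_c, tin_d below 0.03 m/s and x of tin_b in the frame of basket between -0.13 and 0.13 m and y of tin_b in the frame of basket between -0.1 and 0.1 m and z of tin_b in the frame of basket between 0 and 0.105 m and distance of each of tin_c, tin_d from where it was at the start of the episode below 0.04 m and angle between each of tin_c, tin_d's own z axis and vertical below 0.1 rad and height (world z) of each of tin_c, tin_d below 0.006 m and contact force between each of tin_c, tin_d and anything else above 2.2 N))); the robot touches nothing.
It fails at once if the bowl, mug, kettle or pepper mill is shifted by more than 30 mm or tipped (distance of any of bowl, mug, kettle, pepper_mill from where it was at the start of the episode above 0.03 m or angle between any of bowl, mug, kettle, pepper_mill's own z axis and vertical above 0.35 rad).
It also fails if it takes over 72 s, if anything falls off the work surface, if the arm or the gripper's body presses on something with over 40 N, if the wrist force passes 120 N, or if a joint passes its speed limit or range.

## Robot

A 6-joint arm with a two-finger parallel gripper is mounted at the origin on the work surface. World frame = base frame: x ahead of the robot, y to its left, z up, the work surface at z = 0. Lengths are in m, angles in rad, forces in N, time in s.
With the tool pointing down it reaches from about 0.375 to 0.9 m from the base axis. Payload 3.1 kg.
Tool frame: the origin (TCP) lies at the very end of the fingers, on their centre line; the grasp point (between the pads) lies 19 mm behind it (arm.grip_point_offset is the distance from the TCP to the grasp point, in m); z points along the fingers, y is the line along which they close (so a half turn about z gives the same grasp; the last joint's range is limited). The gripper opens to 87 mm and grips with 3 to 60 N. Pads are 19 mm wide; open, the fingers measure 117 mm over their backs; the gripper's body (75 mm by 190 mm) begins 51 mm behind the grasp point.
Start: joints at [1.054, 0.527, 1.433, -0, 1.181, -0.178], TCP at [0.208, 0.589, 0.223] pointing down, gripper open.
Joint ranges: [-3.08, 3.08], [-0.75, 2.2], [0.22, 2.44], [-1.43, 4.57], [0, 2.65], [-2.85, 2.85]. Speed limits (rad/s): [2.79, 2.79, 3.14, 3.14, 3.14, 3.14].

## Interface

Orientations are given as a unit quaternion [w, x, y, z].
In Python, from cell import arm, read_camera, look_for, outline_of, tip_of gives the robot as it stands.
- The arm moves only by the tool send_rows, never from a script. Its argument "increments" is a list of rows, each an object with "grip": the opening, from -1 (shut) to 1 (fully open); "linear": the shift along the tool's x, y, z normalised to -1 to 1, where 1 is 0.25 m, a list of three; "spin": the turn about the tool's z normalised to -1 to 1, where 1 is 90 degrees. In form: [{"grip": grip, "linear": [tx, ty, tz], "spin": spin}, ...]. A call has 1 to 20 rows; each row is the pose to reach, as a shift and turn from the pose commanded when the call began, along the tool's axes at that moment; what a row does not reach only later rows make up. A row lasts 1/12 s, in which the tool goes at most 41.7 mm and 7.16 degrees, less where a joint would pass 70% of its speed; a pose out of reach is approached as far as the arm can. A call with a number of a shift or a turn outside -1 to 1 is refused whole. A call with a gripper value outside its range is refused whole. The fingers move at their own pace and stop on an object; "squeeze" is the grip in N (left out, the last holds). Time passes only in rows, so rows that repeat a pose let the fingers close. It gives the time, the measured TCP pose, the force, the opening and the grip force at its end, in the units of the state.
- arm.read_state(): the state, without advancing time (a new reading comes with each control period).
- read_camera(name): name is "scene" or "top"; returns a dict with "pixels" (480x640x3 uint8, blue, green, red), "K" (3x3 intrinsics, pixels), "k1" (the pictures are not rectified: a ray, as slopes to the right and down, at radius r is drawn at 1 + k1 r^2 times it, then the intrinsics apply), "view" (4x4, takes a point from world to camera coordinates). Camera axes: x right, y down, z forward; pixel columns grow to the right and rows downward; lengths in m; the calibration is good to about 2 mm. A picture is of the moment at which its call begins. There is no depth.
- arm.close_job(): hands the job in; it is judged then, once.
Trained networks look in the newest picture that a camera, given by its name, has taken for a name from the list of things; names that differ only in an ending like _2 or _b are one class to them, and where a whole thing is asked for, a point or a joint stands for the part that bears it (a point fixed in the world has none). Each returns a list of dicts, best first, with "conf" (0 to 1); they miss things now and then, are a little off and sometimes report something else, mostly with a low value. They report only what shows in the picture. A call takes as long as a camera call. They do not tell look-alikes from the thing itself.
- look_for(query, camera): "extent" ([left, top, width, height] as shares, 0 to 1, of the picture: columns of its width, rows of its height, round what is visible of it).
- outline_of(query, camera): "pixels" (480x640 bool, what is visible of it) and "extent" ([left, top, width, height] as shares, 0 to 1, of the picture: columns of its width, rows of its height, round what is visible of it).
- tip_of(query, camera): "xy" ([column, row] as shares, 0 to 1, of the picture: columns of its width, rows of its height: a listed point, or the origin of a listed thing).
The state is a dict: "clock": time; "q": joint angles; "qd": joint speeds; "joint_efforts": joint torques, N m; "tool_pos": TCP position; "orientation": TCP orientation; "force": force on the tool from outside, world axes, zero at the start; "ft_torque": the same for the moment, N m; "gripper_width": opening from 0.0 (shut) to 1.0 (fully open); "grasp_force": force on a finger pad.
Only numpy, scipy, OpenCV 4.12 (cv2) and the standard library are available. Lean on these libraries where they do the work, as an engineer would, in place of code of your own. Each camera call takes 0.05 s, during which the arm holds its last target. There are 200 camera calls.

## Working session

There is one attempt and no reset: what is moved stays moved. The work goes in short steps, Python scripts to look and compute and a tool call to move; the robot and the scene stay as the last step left them, time stands still between calls to the robot, and variables do not carry over. Pictures are saved under pics/ and viewed, at most 10 in all, crops included, and the job is handed in when it is done.

Besides the shell and the picture viewer there is one more tool, called after "Emit:" as name([rows], argument=value, ...), one row to a line, values as JSON. send_rows: Moves the arm, as the interface text tells. Scaled input: -1 to 1 covers 0.25 m each way for a shift and 90 degrees each way for a turn. Its arguments: {"type":"object","properties":{"increments":{"type":"array","items":{"type":"object","properties":{"grip":{"type":"number"},"linear":{"type":"array","items":{"type":"number","minimum":-1,"maximum":1}},"spin":{"type":"number","minimum":-1,"maximum":1}}}},"squeeze":{"type":"number"}},"required":["increments"]}

```bash
mkdir -p pics; cat > h.py <<'E'
import numpy as np, cv2
from cell import arm, read_camera, look_for, outline_of, tip_of
def ray(c,u,v):
    K=c["K"];k=c["k1"];d=np.array([(u-K[0,2])/K[0,0],(v-K[1,2])/K[1,1]]);s=d.copy()
    for _ in range(20): s=d/(1+k*(s@s))
    V=np.array(c["view"]);R=V[:3,:3];o=-R.T@V[:3,3]
    return o,R.T@np.array([s[0],s[1],1])
def onz(c,u,v,z):
    o,d=ray(c,u,v);return o+d*(z-o[2])/d[2]
def proj(c,P):
    V=np.array(c["view"]);p=V[:3,:3]@np.array(P)+V[:3,3];s=p[:2]/p[2];s=s*(1+c["k1"]*(s@s));K=c["K"]
    return np.array([K[0,0]*s[0]+K[0,2],K[1,1]*s[1]+K[1,2]])
E
python3 - <<'E'
from h import *
np.set_printoptions(precision=4,suppress=True)
print(arm.read_state())
for n in("scene","top"):
    c=read_camera(n);c["K"]=np.array(c["K"]);cv2.imwrite(f"pics/{n}0.png",c["pixels"]);print(n,np.array(c["view"]),c["K"],c["k1"])
    for q,z in(("tin_a",0),("shelf_edge",.22),("shelf",0),("basket",0),("bowl",.224),("mug",.224),("kettle",0),("pepper_mill",0)):
        for r in tip_of(q,n)[:6]:
            u,v=r["xy"][0]*640,r["xy"][1]*480;print("tip",q,round(r["conf"],2),round(u),round(v),onz(c,u,v,z)[:2])
    for r in look_for("tin_a",n)[:8]: print("box",round(r["conf"],2),np.array(r["extent"])*[640,480,640,480])
E
```

```text
{'clock': 0.0, 'q': array([ 1.0535,  0.5285,  1.4339, -0.    ,  1.1814, -0.1785]), 'qd': array([ 0.0019, -0.0005,  0.0004, -0.0012, -0.0016,  0.0005]), 'joint_efforts': array([ -0.0005, -44.0037, -17.6589,   0.0631,   0.0582,  -0.0002]), 'tool_pos': array([0.2073, 0.5889, 0.2216]), 'orientation': array([-0.0004,  0.1686,  0.9857, -0.001 ]), 'force': array([ 0.503 , -0.2843, -0.6988]), 'ft_torque': array([-0.0335, -0.0492,  0.039 ]), 'grasp_force': 0.0, 'gripper_width': 1.0008011213273809}
scene [[-0.7386  0.6739 -0.0177  0.4549]
 [ 0.3976  0.4143 -0.8187 -0.128 ]
 [-0.5444 -0.6118 -0.5739  1.3209]
 [ 0.      0.      0.      1.    ]] [[439.2458   0.     321.748 ]
 [  0.     439.2458 243.3157]
 [  0.       0.       1.    ]] -0.02359458844875415
tip tin_a 0.91 343 385 [0.7515 0.2042]
tip tin_a 0.91 284 383 [0.8241 0.1273]
tip tin_a 0.87 379 291 [0.5132 0.0787]
tip tin_a 0.78 471 403 [0.6162 0.382 ]
tip tin_a 0.74 254 330 [ 0.7879 -0.0178]
tip tin_a 0.73 371 318 [0.5883 0.1235]
tip shelf_edge 0.57 368 243 [0.6284 0.1403]
tip basket 0.81 282 229 [ 0.5122 -0.2758]
tip bowl 0.59 443 225 [0.
[... 695 characters left out ...]
n_a 0.87 159 268 [0.6127 0.3814]
tip tin_a 0.82 287 316 [0.5008 0.0868]
tip tin_a 0.82 253 241 [0.6777 0.1677]
tip tin_a 0.71 268 183 [0.8188 0.1335]
tip tin_a 0.6 328 198 [ 0.7801 -0.0094]
tip shelf_edge 0.74 258 237 [0.6339 0.1335]
tip basket 0.63 453 316 [ 0.4995 -0.2897]
tip bowl 0.71 221 309 [0.4911 0.2002]
tip kettle 0.72 441 201 [ 0.7722 -0.2762]
tip pepper_mill 0.95 181 326 [0.4806 0.3264]
box 0.95 [253.376 152.88   27.008  40.8  ]
box 0.87 [220.096 188.304  25.728  34.896]
box 0.8 [233.792 218.592  29.376  31.584]
box 0.78 [271.616 298.416  27.072  28.608]
box 0.78 [255.616 256.512  26.688  35.52 ]
box 0.73 [315.584 173.52   22.592  33.408]
box 0.72 [130.304 246.288  41.28   33.696]
```

View pics/scene0.png

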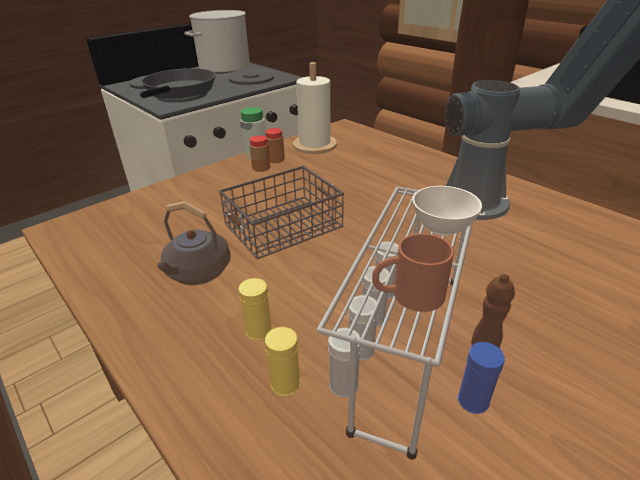

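View pics/top0.png

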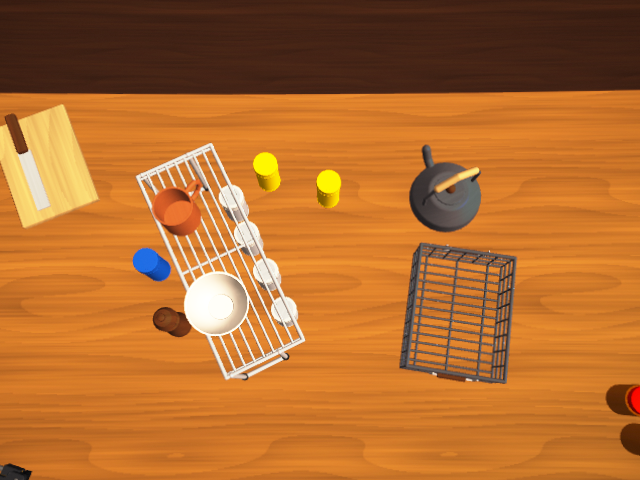

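The top view shows the four tins at about (232,200), (247,237), (266,273) and (285,312). The yellow and blue ones are decoys, and the basket is around (458,315). The tool command has no tilt, so I'll check what the interface documents.

Emit:
send_rows([
  {"grip": 1, "linear": [0, 1, 0], "spin": 0},
  {"grip": 1, "linear": [0, 1, 0], "spin": 0},
  {"grip": 1, "linear": [0, 1, 0], "spin": 0},
  {"grip": 1, "linear": [0, 1, 0], "spin": 0},
  {"grip": 1, "linear": [0, 1, 0], "spin": 0},
  {"grip": 1, "linear": [0, 1, 0], "spin": 0},
  {"grip": 1, "linear": [0, 1, 0], "spin": 0},
  {"grip": 1, "linear": [0, 1, 0], "spin": 0},
])

```text
clock: 1.72
tool_pos: [0.2912, 0.8262, 0.2168]
orientation: [-0.001, 0.169, 0.986, -0.002]
force: [-0.1, -0.2, -0.7]
gripper_width: 1.0
grasp_force: 0.0
```

Emit:
send_rows([
  {"linear": [0, 0.6, 0]},
  {"linear": [0, 0.6, 0]},
  {"linear": [0, 0.6, 0]},
  {"linear": [0, 0.6, 0]},
  {"linear": [0, 0.6, 0]},
  {"linear": [0, 0.6, 0]},
])

```text
validation failed for argument at $.in...
```

```bash
python3 -c "
from h import *
print(arm.read_state())"
```

```text
{'clock': 1.7167, 'q': array([ 1.10485915e+00,  9.39253765e-01,  5.93415630e-01, -7.41606379e-05,
        1.61360952e+00, -1.27200721e-01]), 'qd': array([ 0.00184437, -0.09588756,  0.11028157,  0.00025435,  0.01042143,
       -0.00022103]), 'joint_efforts': array([-1.07754429e-01, -6.43069053e+01, -2.37909991e+01,  8.95673339e-02,
       -1.44490041e-01,  1.03902246e-02]), 'tool_pos': array([0.29122321, 0.82615016, 0.21680459]), 'orientation': array([-6.49324365e-04,  1.68560666e-01,  9.85688496e-01, -2.25166454e-03]), 'force': array([-0.08544159, -0.169385  , -0.66161445]), 'ft_torque': array([0.03040901, 0.00773572, 0.03092378]), 'grasp_force': 0.0, 'gripper_width': 1.000269148500977}
```

Emit:
send_rows([
  {"grip": 1, "linear": [0, 0.6, 0], "spin": 0},
  {"grip": 1, "linear": [0, 0.6, 0], "spin": 0},
  {"grip": 1, "linear": [0, 0.6, 0], "spin": 0},
  {"grip": 1, "linear": [0, 0.6, 0], "spin": 0},
  {"grip": 1, "linear": [0, 0.6, 0], "spin": 0},
  {"grip": 1, "linear": [0, 0.6, 0], "spin": 0},
])

```text
clock: 2.22
tool_pos: [0.3166, 0.8985, 0.2077]
orientation: [0.003, 0.169, 0.986, 0.017]
force: [-0.2, 0.2, 0.7]
gripper_width: 0.998
grasp_force: 0.0
```

```bash
python3 -c "
from h import *
s=arm.read_state();print(s['q'],s['tool_pos'],s['orientation'])"
```

```text
[ 1.11399152  1.11504478  0.22149775  0.00386451  1.77064405 -0.11717335] [0.31659692 0.89845281 0.20765831] [0.0030596  0.16856528 0.98553857 0.01703272]
```

Emit:
send_rows([
  {"grip": 1, "linear": [0, 1, 0], "spin": 0},
  {"grip": 1, "linear": [0, 1, 0], "spin": 0},
  {"grip": 1, "linear": [0, 1, 0], "spin": 0},
  {"grip": 1, "linear": [0, 1, 0], "spin": 0},
  {"grip": 1, "linear": [0, 1, 0], "spin": 0},
  {"grip": 1, "linear": [0, 1, 0], "spin": 0},
])

```text
clock: 2.72
tool_pos: [0.3223, 0.9147, 0.1753]
orientation: [0.005, 0.169, 0.985, 0.032]
force: [0.1, -0.2, -0.4]
gripper_width: 1.0
grasp_force: 0.0
```

```bash
python3 -c "
from h import *
s=arm.read_state();print(s['q'],s['tool_pos'],s['orientation'])"
```

```text
[ 1.11491316  1.15075095  0.21981855  0.00773931  1.70636144 -0.11577929] [0.32228244 0.91472101 0.17525816] [0.00545375 0.16850651 0.98516298 0.0320892 ]
```

Emit:
send_rows([
  {"grip": 1, "linear": [0, 1, -1], "spin": 0},
  {"grip": 1, "linear": [0, 1, -1], "spin": 0},
  {"grip": 1, "linear": [0, 1, -1], "spin": 0},
  {"grip": 1, "linear": [0, 1, -1], "spin": 0},
  {"grip": 1, "linear": [0, 1, -1], "spin": 0},
  {"grip": 1, "linear": [0, 1, -1], "spin": 0},
  {"grip": 1, "linear": [0, 1, -1], "spin": 0},
  {"grip": 1, "linear": [0, 1, -1], "spin": 0},
])

```text
clock: 3.38
tool_pos: [0.3143, 0.8918, 0.2984]
orientation: [0.008, 0.168, 0.984, 0.049]
force: [-0.5, -0.0, -0.5]
gripper_width: 1.002
grasp_force: 0.0
```

```bash
python3 -c "
from h import *
s=arm.read_state();print(s['q'],s['tool_pos'],s['orientation'])"
```

```text
[ 1.11045579  1.01964497  0.21818563  0.01218455  1.80491774 -0.11815634] [0.31426409 0.89176593 0.29835967] [0.00848478 0.16836808 0.98446813 0.04901724]
```

Emit:
send_rows([
  {"grip": 1, "linear": [0, -0.6, 0], "spin": 0},
  {"grip": 1, "linear": [0, -0.6, 0], "spin": 0},
  {"grip": 1, "linear": [0, -0.6, 0], "spin": 0},
  {"grip": 1, "linear": [0, -0.6, 0], "spin": 0},
  {"grip": 1, "linear": [0, -0.6, 0], "spin": 0},
  {"grip": 1, "linear": [0, -0.6, 0], "spin": 0},
])

```text
clock: 3.88
tool_pos: [0.2623, 0.7467, 0.2802]
orientation: [0.007, 0.168, 0.985, 0.045]
force: [0.6, 1.3, 0.9]
gripper_width: 0.998
grasp_force: 0.0
```

```bash
python3 -c "
from h import *
s=arm.read_state();print(s['q'],s['tool_pos'],s['orientation'])"
```

```text
[ 1.08670619  0.68917019  0.95787087  0.01432239  1.40543485 -0.1470506 ] [0.26232986 0.74667068 0.2801794 ] [0.00706625 0.16840326 0.98468562 0.04454928]
```

Emit:
send_rows([
  {"grip": 1, "linear": [0.8, -0.3, -0.3], "spin": 0},
  {"grip": 1, "linear": [0.8, -0.3, -0.3], "spin": 0},
  {"grip": 1, "linear": [0.8, -0.3, -0.3], "spin": 0},
  {"grip": 1, "linear": [0.8, -0.3, -0.3], "spin": 0},
  {"grip": 1, "linear": [0.8, -0.3, -0.3], "spin": 0},
  {"grip": 1, "linear": [0.8, -0.3, -0.3], "spin": 0},
])

```text
clock: 4.38
tool_pos: [0.0435, 0.7429, 0.3529]
orientation: [0.007, 0.166, 0.985, 0.052]
force: [-0.6, 0.1, 0.5]
gripper_width: 0.998
grasp_force: 0.0
```

Emit:
send_rows([
  {"grip": 1, "linear": [0.8, -0.1, 0], "spin": 0},
  {"grip": 1, "linear": [0.8, -0.1, 0], "spin": 0},
  {"grip": 1, "linear": [0.8, -0.1, 0], "spin": 0},
  {"grip": 1, "linear": [0.8, -0.1, 0], "spin": 0},
  {"grip": 1, "linear": [0.8, -0.1, 0], "spin": 0},
  {"grip": 1, "linear": [0.8, -0.1, 0], "spin": 0},
])

```text
clock: 4.88
tool_pos: [-0.1567, 0.7853, 0.3462]
orientation: [0.006, 0.165, 0.985, 0.049]
force: [-0.1, -0.9, -0.9]
gripper_width: 0.999
grasp_force: 0.0
```

Emit:
send_rows([
  {"grip": 1, "linear": [0.9, 0.1, 0], "spin": 0},
  {"grip": 1, "linear": [0.9, 0.1, 0], "spin": 0},
  {"grip": 1, "linear": [0.9, 0.1, 0], "spin": 0},
  {"grip": 1, "linear": [0.9, 0.1, 0], "spin": 0},
  {"grip": 1, "linear": [0.9, 0.1, 0], "spin": 0},
  {"grip": 1, "linear": [0.9, 0.1, 0], "spin": 0},
])

```text
clock: 5.38
tool_pos: [-0.3474, 0.8579, 0.3272]
orientation: [0.007, 0.166, 0.985, 0.047]
force: [-1.3, -0.6, -3.1]
gripper_width: 1.004
grasp_force: 0.0
```

```bash
cat >> h.py <<'E'
from scipy.spatial.transform import Rotation as Ro
np.set_printoptions(precision=4,suppress=True)
def st():
    s=arm.read_state();w=s['orientation'];R=Ro.from_quat([w[1],w[2],w[3],w[0]]).as_matrix();z=R[:,2]
    print('t',s['clock'],'q',s['q'],'p',s['tool_pos'],'az',np.degrees(np.arctan2(*s['tool_pos'][1::-1])),'f',s['force'])
    print('tilt',np.degrees(np.arccos(-z[2])),'dir',np.degrees(np.arctan2(z[1],z[0])),'\n',R)
    return s,R
E
python3 -c "
from h import *
st()"
```

```text
t 5.3833 q [ 1.8529  0.984   0.2262 -0.0551  1.8513  0.5982] p [-0.3474  0.8579  0.3272] az 112.04539223802705 f [-1.3475 -0.6334 -3.108 ]
tilt 5.481363270318654 dir 72.54501511869519 
 [[-0.945   0.3259  0.0287]
 [ 0.3271  0.9406  0.0911]
 [ 0.0027  0.0955 -0.9954]]
```

Emit:
send_rows([
  {"grip": 1, "linear": [0.8, 0.6, -0.6], "spin": 0},
])

```text
clock: 5.47
tool_pos: [-0.3539, 0.8604, 0.3409]
orientation: [-0.001, 0.166, 0.984, 0.061]
force: [0.0, 0.3, -0.3]
gripper_width: 1.001
grasp_force: 0.0
```

Emit:
send_rows([
  {"grip": 1, "linear": [0.8, 0.6, -0.6], "spin": 0},
])

```text
clock: 5.55
tool_pos: [-0.3598, 0.8619, 0.3624]
orientation: [-0.01, 0.167, 0.983, 0.078]
force: [1.4, -0.6, 1.4]
gripper_width: 1.0
grasp_force: 0.0
```

Emit:
send_rows([
  {"grip": 1, "linear": [0.8, 0.6, -0.6], "spin": 0},
  {"grip": 1, "linear": [0.8, 0.6, -0.6], "spin": 0},
])

```text
clock: 5.72
tool_pos: [-0.3717, 0.8557, 0.3901]
orientation: [-0.02, 0.167, 0.981, 0.094]
force: [-0.9, -0.6, 0.6]
gripper_width: 0.997
grasp_force: 0.0
```

Emit:
send_rows([
  {"grip": 1, "linear": [0.8, 0.6, 0], "spin": 0},
  {"grip": 1, "linear": [0.8, 0.6, 0], "spin": 0},
])

```text
clock: 5.88
tool_pos: [-0.3899, 0.8657, 0.3761]
orientation: [-0.029, 0.166, 0.98, 0.107]
force: [0.2, 0.3, -0.6]
gripper_width: 1.004
grasp_force: 0.0
```

```bash
python3 -c "
from h import *
st()"
```

```text
t 5.8833 q [ 1.8929  0.9395  0.218  -0.0508  1.7679  0.6429] p [-0.3899  0.8657  0.3761] az 114.24605085040365 f [ 0.2051  0.3302 -0.5807]
tilt 12.693136243156626 dir 95.36680428715131 
 [[-0.9431  0.3319 -0.0206]
 [ 0.3197  0.9219  0.2188]
 [ 0.0916  0.1997 -0.9756]]
```

Emit:
send_rows([
  {"grip": 1, "linear": [1, 0.2, 0], "spin": 0},
  {"grip": 1, "linear": [1, 0.2, 0], "spin": 0},
  {"grip": 1, "linear": [1, 0.2, 0], "spin": 0},
])

```text
clock: 6.13
tool_pos: [-0.452, 0.8535, 0.3511]
orientation: [-0.036, 0.165, 0.979, 0.115]
force: [-0.1, 0.3, 0.5]
gripper_width: 1.0
grasp_force: 0.0
```

Emit:
send_rows([
  {"grip": 1, "linear": [1, 0.4, -0.2], "spin": 0},
])

```text
clock: 6.22
tool_pos: [-0.4688, 0.8524, 0.3512]
orientation: [-0.043, 0.163, 0.978, 0.124]
force: [0.6, -1.1, -0.8]
gripper_width: 1.003
grasp_force: 0.0
```

Emit:
send_rows([
  {"grip": 1, "linear": [1, 0.4, -0.2], "spin": 0},
])

```text
clock: 6.3
tool_pos: [-0.4842, 0.8516, 0.3558]
orientation: [-0.052, 0.163, 0.976, 0.134]
force: [-0.1, 0.3, -0.6]
gripper_width: 0.999
grasp_force: 0.0
```

Emit:
send_rows([
  {"grip": 1, "linear": [1, 0.6, -0.2], "spin": 0},
])

```text
clock: 6.38
tool_pos: [-0.4953, 0.853, 0.361]
orientation: [-0.061, 0.161, 0.974, 0.145]
force: [-0.2, -0.2, 0.2]
gripper_width: 1.003
grasp_force: 0.0
```

Emit:
send_rows([
  {"grip": 1, "linear": [1, 0.6, -0.2], "spin": 0},
])

```text
clock: 6.47
tool_pos: [-0.5032, 0.8559, 0.3666]
orientation: [-0.069, 0.161, 0.972, 0.155]
force: [-0.5, -0.1, -0.7]
gripper_width: 0.995
grasp_force: 0.0
```

Emit:
send_rows([
  {"grip": 1, "linear": [1, 0.6, -0.2], "spin": 0},
])

```text
clock: 6.55
tool_pos: [-0.5113, 0.858, 0.3727]
orientation: [-0.077, 0.16, 0.97, 0.165]
force: [1.5, 1.2, -0.4]
gripper_width: 1.001
grasp_force: 0.0
```

```bash
python3 -c "
from h import *
st()"
```

```text
t 6.55 q [ 2.0156  0.9579  0.218  -0.061   1.6032  0.7588] p [-0.5113  0.858   0.3727] az 120.79372488105244 f [ 1.5491  1.1587 -0.3508]
tilt 21.047285063330396 dir 105.71270115855151 
 [[-0.9367  0.3363 -0.0973]
 [ 0.285   0.894   0.3457]
 [ 0.2032  0.2961 -0.9333]]
```

Emit:
send_rows([
  {"grip": 1, "linear": [1, 0.4, -0.5], "spin": 0},
])

```text
clock: 6.63
tool_pos: [-0.5209, 0.8531, 0.3851]
orientation: [-0.084, 0.16, 0.968, 0.173]
force: [0.6, 1.0, -0.5]
gripper_width: 0.998
grasp_force: 0.0
```

Emit:
send_rows([
  {"grip": 1, "linear": [1, 0.4, -0.5], "spin": 0},
])

```text
clock: 6.72
tool_pos: [-0.533, 0.8458, 0.4035]
orientation: [-0.093, 0.159, 0.966, 0.182]
force: [-0.1, 0.7, 0.3]
gripper_width: 0.998
grasp_force: 0.0
```

Emit:
send_rows([
  {"grip": 1, "linear": [1, 0.4, -0.5], "spin": 0},
])

```text
clock: 6.8
tool_pos: [-0.5444, 0.8383, 0.4211]
orientation: [-0.101, 0.157, 0.964, 0.191]
force: [-0.2, -0.2, 0.0]
gripper_width: 1.0
grasp_force: 0.0
```

Emit:
send_rows([
  {"grip": 1, "linear": [1, 0.4, -0.5], "spin": 0},
])

```text
clock: 6.88
tool_pos: [-0.5547, 0.831, 0.4381]
orientation: [-0.11, 0.156, 0.961, 0.2]
force: [-0.2, 0.4, 0.5]
gripper_width: 1.001
grasp_force: 0.0
```

Emit:
send_rows([
  {"grip": 1, "linear": [1, 0.4, -0.5], "spin": 0},
])

```text
clock: 6.97
tool_pos: [-0.5644, 0.8236, 0.4546]
orientation: [-0.118, 0.155, 0.959, 0.209]
force: [0.3, 0.3, 0.7]
gripper_width: 0.997
grasp_force: 0.0
```

Emit:
send_rows([
  {"grip": 1, "linear": [1, 0.4, -0.5], "spin": 0},
])

```text
clock: 7.05
tool_pos: [-0.5733, 0.8162, 0.471]
orientation: [-0.126, 0.153, 0.956, 0.217]
force: [-0.3, 0.2, 1.2]
gripper_width: 1.0
grasp_force: 0.0
```

Emit:
send_rows([
  {"grip": 1, "linear": [1, 0.4, -0.5], "spin": 0},
])

```text
clock: 7.13
tool_pos: [-0.5817, 0.8085, 0.4875]
orientation: [-0.134, 0.152, 0.953, 0.225]
force: [-0.4, -0.0, -0.2]
gripper_width: 1.0
grasp_force: 0.0
```

Emit:
send_rows([
  {"grip": 1, "linear": [1, 0.4, -0.5], "spin": 0},
])

```text
clock: 7.22
tool_pos: [-0.5896, 0.8006, 0.5041]
orientation: [-0.142, 0.151, 0.95, 0.233]
force: [-0.2, 0.6, -0.4]
gripper_width: 0.998
grasp_force: 0.0
```

```bash
python3 -c "
from h import *
st()"
```

```text
t 7.2167 q [ 2.1192  0.8343  0.218  -0.0828  1.5428  0.8428] p [-0.5896  0.8006  0.5041] az 126.36925390204304 f [-0.2096  0.5716 -0.4315]
tilt 31.638483903866128 dir 112.35819756413231 
 [[-0.9141  0.3531 -0.1995]
 [ 0.2209  0.8461  0.4851]
 [ 0.3401  0.3994 -0.8514]]
```

Emit:
send_rows([
  {"grip": 1, "linear": [1, 0.4, -0.4], "spin": 0},
])

```text
clock: 7.3
tool_pos: [-0.5979, 0.7938, 0.5194]
orientation: [-0.151, 0.15, 0.947, 0.241]
force: [0.6, 0.5, 0.0]
gripper_width: 0.999
grasp_force: 0.0
```

Emit:
send_rows([
  {"grip": 1, "linear": [1, 0.4, -0.4], "spin": 0},
])

```text
clock: 7.38
tool_pos: [-0.6059, 0.7869, 0.5336]
orientation: [-0.159, 0.148, 0.944, 0.249]
force: [0.3, 0.6, 0.2]
gripper_width: 1.002
grasp_force: 0.0
```

Emit:
send_rows([
  {"grip": 1, "linear": [1, 0.4, -0.4], "spin": 0},
])

```text
clock: 7.47
tool_pos: [-0.6134, 0.7796, 0.5483]
orientation: [-0.168, 0.147, 0.94, 0.257]
force: [-0.4, 0.1, 0.5]
gripper_width: 0.993
grasp_force: 0.0
```

Emit:
send_rows([
  {"grip": 1, "linear": [1, 0.4, -0.4], "spin": 0},
])

```text
clock: 7.55
tool_pos: [-0.6204, 0.772, 0.5636]
orientation: [-0.176, 0.145, 0.937, 0.264]
force: [-0.6, 0.3, 0.4]
gripper_width: 1.0
grasp_force: 0.0
```

Emit:
send_rows([
  {"grip": 1, "linear": [1, 0.4, -0.4], "spin": 0},
])

```text
clock: 7.63
tool_pos: [-0.6268, 0.764, 0.5793]
orientation: [-0.185, 0.144, 0.933, 0.272]
force: [-0.2, 1.0, -0.5]
gripper_width: 0.999
grasp_force: 0.0
```

Emit:
send_rows([
  {"grip": 1, "linear": [1, 0.4, -0.4], "spin": 0},
])

```text
clock: 7.72
tool_pos: [-0.6329, 0.7556, 0.5952]
orientation: [-0.193, 0.142, 0.93, 0.28]
force: [-0.6, -0.6, -0.1]
gripper_width: 1.002
grasp_force: 0.0
```

```bash
cat >> h.py <<'E'
a=np.radians(115.3);XS=np.array([np.cos(a),np.sin(a),0]);YS=np.array([-np.sin(a),np.cos(a),0])
TINS=np.array([[.7498,.2014],[.6645,.167],[.5858,.125],[.503,.0861]])
def tins(): return TINS
E
python3 -c "
from h import *
s,R=st()
z=R[:,2]; 
# spin needed so tool y is horizontal (both options)
y=np.cross([0,0,1],z); y/=np.linalg.norm(y)
for sg in(1,-1):
    b=R.T@(y*sg); print('spin deg',np.degrees(np.arctan2(-b[0],b[1])), sg*y)
c=read_camera('top')
m=[]
for r in outline_of('tin_a','top'):
    ys,xs=np.nonzero(r['pixels']);
    px=c['pixels'][ys,xs].mean(0); print(round(r['conf'],2),r['extent'],xs.mean().round(),ys.mean().round(),px)
" ; 
```

```text
t 7.7167 q [ 2.1876  0.7528  0.2185 -0.1048  1.4839  0.8922] p [-0.6329  0.7556  0.5952] az 129.94933959282702 f [-0.6422 -0.5746 -0.0906]
tilt 39.735304911615565 dir 115.95874613539114 
 [[-0.8848  0.3725 -0.2798]
 [ 0.1564  0.8032  0.5747]
 [ 0.4389  0.4648 -0.769 ]]
spin deg -133.35631711687088 [-0.8991 -0.4377  0.    ]
spin deg 46.64368288312914 [ 0.8991  0.4377 -0.    ]
0.95 [0.3488, 0.3879, 0.0433, 0.081] 233.0 203.0 [189.5584 203.4066 215.2412]
0.95 [0.3962, 0.3196, 0.0395, 0.0854] 266.0 171.0 [  0.3591 208.2768 233.7394]
0.94 [0.4923, 0.36, 0.0359, 0.0746] 328.0 189.0 [  0.3632 203.4488 229.133 ]
0.89 [0.2053, 0.5148, 0.0605, 0.0727] 151.0 264.0 [198.706   96.1169  36.3598]
0.83 [0.3984, 0.5381, 0.0408, 0.0629] 266.0 275.0 [200.291  214.4303 225.1803]
0.76 [0.4258, 0.6219, 0.0391, 0.0565] 282.0 311.0 [209.9241 223.577  232.7632]
0.74 [0.3683, 0.46, 0.0416, 0.0702] 248.0 239.0 [195.1054 208.4804 219.7598]
```

```bash
cat >> h.py <<'E'
def plan(wps,spin=0,quiet=False):
    s,R=st(); R=R@Ro.from_euler('z',spin,degrees=True).as_matrix(); p=s['tool_pos'].copy()
    for w in wps:
        d=R.T@(np.array(w)-p); n=int(np.ceil(max(abs(d)/.25)-1e-3)); 
        for i in range(n): print(np.round(d/n/.25,2),'rows',int(np.ceil(np.linalg.norm(d/n)/.0417)))
        print('   ->',w); p=np.array(w)
    return R
E
python3 -c "
from h import *
plan([(-.3,.75,.5),(0.1,.72,.48),(.45,.55,.48),(.68,.25,.48),(.66,-.03,.45)],46.6)"
```

```text
t 7.8167 q [ 2.1894  0.7493  0.218  -0.1039  1.484   0.8918] p [-0.6338  0.7534  0.5989] az 130.06857440079202 f [-0.1627  0.3767 -0.383 ]
tilt 39.95095936961542 dir 116.17983031305822 
 [[-0.8841  0.3717 -0.2833]
 [ 0.1529  0.8028  0.5763]
 [ 0.4416  0.4661 -0.7666]]
[-0.36  0.6  -0.04] rows 5
[-0.36  0.6  -0.04] rows 5
   -> (-0.3, 0.75, 0.5)
[-0.34  0.69 -0.23] rows 5
[-0.34  0.69 -0.23] rows 5
   -> (0.1, 0.72, 0.48)
[-0.94  0.96 -0.79] rows 10
   -> (0.45, 0.55, 0.48)
[-0.57  0.15 -0.48] rows 5
[-0.57  0.15 -0.48] rows 5
   -> (0.68, 0.25, 0.48)
[-0.82 -0.57 -0.53] rows 7
   -> (0.66, -0.03, 0.45)
```

Emit:
send_rows([
  {"grip": 1, "linear": [0, -0.2, -0.2], "spin": 0.52},
  {"grip": 1, "linear": [0, -0.2, -0.2], "spin": 0.52},
  {"grip": 1, "linear": [0, -0.2, -0.2], "spin": 0.52},
  {"grip": 1, "linear": [0, -0.2, -0.2], "spin": 0.52},
  {"grip": 1, "linear": [0, -0.2, -0.2], "spin": 0.52},
  {"grip": 1, "linear": [0, -0.2, -0.2], "spin": 0.52},
  {"grip": 1, "linear": [0, -0.2, -0.2], "spin": 0.52},
  {"grip": 1, "linear": [0, -0.2, -0.2], "spin": 0.52},
])

```text
clock: 8.48
tool_pos: [-0.6365, 0.688, 0.6082]
orientation: [-0.287, 0.501, 0.797, 0.179]
force: [-0.1, -0.9, 0.0]
gripper_width: 0.999
grasp_force: 0.0
```

```bash
python3 -c "
from h import *
plan([(-.3,.75,.5),(0.1,.72,.48),(.45,.55,.48),(.68,.25,.48),(.66,-.03,.45)])"
```

```text
t 8.4833 q [ 2.2447  0.6349  0.4146 -0.1432  1.416   1.7686] p [-0.6365  0.688   0.6082] az 132.77116220599902 f [-0.0698 -0.9269  0.0398]
tilt 39.5330716124312 dir 115.81867644594509 
 [[-0.334   0.9009 -0.2772]
 [ 0.6952  0.434   0.573 ]
 [ 0.6365 -0.0014 -0.7713]]
[-0.28  0.66  0.05] rows 5
[-0.28  0.66  0.05] rows 5
   -> (-0.3, 0.75, 0.5)
[-0.33  0.69 -0.23] rows 5
[-0.33  0.69 -0.23] rows 5
   -> (0.1, 0.72, 0.48)
[-0.94  0.97 -0.78] rows 10
   -> (0.45, 0.55, 0.48)
[-0.57  0.15 -0.47] rows 5
[-0.57  0.15 -0.47] rows 5
   -> (0.68, 0.25, 0.48)
[-0.83 -0.56 -0.53] rows 7
   -> (0.66, -0.03, 0.45)
```

Emit:
send_rows([
  {"grip": 1, "linear": [-0.4, 0.98, 0.05], "spin": 0},
  {"grip": 1, "linear": [-0.4, 0.98, 0.05], "spin": 0},
  {"grip": 1, "linear": [-0.4, 0.98, 0.05], "spin": 0},
  {"grip": 1, "linear": [-0.4, 0.98, 0.05], "spin": 0},
  {"grip": 1, "linear": [-0.4, 0.98, 0.05], "spin": 0},
  {"grip": 1, "linear": [-0.4, 0.98, 0.05], "spin": 0},
  {"grip": 1, "linear": [-0.4, 0.98, 0.05], "spin": 0},
])

```text
clock: 9.07
tool_pos: [-0.3799, 0.7329, 0.5323]
orientation: [-0.284, 0.502, 0.797, 0.18]
force: [0.1, 0.7, -0.9]
gripper_width: 1.003
grasp_force: 0.0
```

Emit:
send_rows([
  {"grip": 1, "linear": [-0.4, 0.9, -0.2], "spin": 0},
  {"grip": 1, "linear": [-0.4, 0.9, -0.2], "spin": 0},
  {"grip": 1, "linear": [-0.4, 0.9, -0.2], "spin": 0},
  {"grip": 1, "linear": [-0.4, 0.9, -0.2], "spin": 0},
  {"grip": 1, "linear": [-0.4, 0.9, -0.2], "spin": 0},
  {"grip": 1, "linear": [-0.4, 0.9, -0.2], "spin": 0},
  {"grip": 1, "linear": [-0.4, 0.9, -0.2], "spin": 0},
])

```text
clock: 9.65
tool_pos: [-0.1277, 0.7328, 0.508]
orientation: [-0.284, 0.503, 0.796, 0.181]
force: [-0.9, 0.3, -0.3]
gripper_width: 0.998
grasp_force: 0.0
```

```bash
python3 -c "
from h import *
plan([(0.1,.72,.48),(.45,.55,.48),(.68,.25,.48),(.66,-.03,.45)])"
```

```text
t 9.65 q [1.4518 0.2615 1.2689 0.4009 1.0394 0.9053] p [-0.1277  0.7328  0.508 ] az 99.8824661178766 f [-0.8788  0.256  -0.2883]
tilt 39.40815778361232 dir 115.1816104434872 
 [[-0.3325  0.9036 -0.2701]
 [ 0.6975  0.4284  0.5745]
 [ 0.6348  0.0026 -0.7726]]
[-0.41  0.8  -0.19] rows 6
   -> (0.1, 0.72, 0.48)
[-0.94  0.97 -0.77] rows 10
   -> (0.45, 0.55, 0.48)
[-0.57  0.16 -0.47] rows 5
[-0.57  0.16 -0.47] rows 5
   -> (0.68, 0.25, 0.48)
[-0.83 -0.55 -0.53] rows 7
   -> (0.66, -0.03, 0.45)
```

Emit:
send_rows([
  {"grip": 1, "linear": [-0.4, 0.8, -0.2], "spin": 0},
  {"grip": 1, "linear": [-0.4, 0.8, -0.2], "spin": 0},
  {"grip": 1, "linear": [-0.4, 0.8, -0.2], "spin": 0},
  {"grip": 1, "linear": [-0.4, 0.8, -0.2], "spin": 0},
  {"grip": 1, "linear": [-0.4, 0.8, -0.2], "spin": 0},
  {"grip": 1, "linear": [-0.4, 0.8, -0.2], "spin": 0},
])

```text
clock: 10.15
tool_pos: [0.0964, 0.7208, 0.483]
orientation: [-0.286, 0.501, 0.797, 0.18]
force: [0.0, -0.1, -0.1]
gripper_width: 0.997
grasp_force: 0.0
```

Emit:
send_rows([
  {"grip": 1, "linear": [-0.94, 0.97, -0.77], "spin": 0},
  {"grip": 1, "linear": [-0.94, 0.97, -0.77], "spin": 0},
  {"grip": 1, "linear": [-0.94, 0.97, -0.77], "spin": 0},
  {"grip": 1, "linear": [-0.94, 0.97, -0.77], "spin": 0},
  {"grip": 1, "linear": [-0.94, 0.97, -0.77], "spin": 0},
  {"grip": 1, "linear": [-0.94, 0.97, -0.77], "spin": 0},
  {"grip": 1, "linear": [-0.94, 0.97, -0.77], "spin": 0},
  {"grip": 1, "linear": [-0.94, 0.97, -0.77], "spin": 0},
  {"grip": 1, "linear": [-0.94, 0.97, -0.77], "spin": 0},
  {"grip": 1, "linear": [-0.94, 0.97, -0.77], "spin": 0},
])

```text
clock: 10.98
tool_pos: [0.4481, 0.5503, 0.481]
orientation: [-0.285, 0.502, 0.796, 0.18]
force: [1.0, -0.5, -0.6]
gripper_width: 0.998
grasp_force: 0.0
```

```bash
python3 -c "
from h import *
plan([(.68,.25,.48),(.66,-.03,.45)])"
```

```text
t 10.9833 q [0.4432 0.4273 1.0886 0.6889 1.614  0.0333] p [0.4481 0.5503 0.481 ] az 50.84420504571164 f [ 0.9982 -0.4523 -0.5704]
tilt 39.42537410649475 dir 115.46591332921695 
 [[-0.3327  0.9026 -0.2731]
 [ 0.6971  0.4304  0.5734]
 [ 0.6351  0.0004 -0.7725]]
[-0.57  0.16 -0.47] rows 5
[-0.57  0.16 -0.47] rows 5
   -> (0.68, 0.25, 0.48)
[-0.83 -0.55 -0.53] rows 7
   -> (0.66, -0.03, 0.45)
```

Emit:
send_rows([
  {"grip": 1, "linear": [-0.96, 0.26, -0.79], "spin": 0},
  {"grip": 1, "linear": [-0.96, 0.26, -0.79], "spin": 0},
  {"grip": 1, "linear": [-0.96, 0.26, -0.79], "spin": 0},
  {"grip": 1, "linear": [-0.96, 0.26, -0.79], "spin": 0},
  {"grip": 1, "linear": [-0.96, 0.26, -0.79], "spin": 0},
  {"grip": 1, "linear": [-0.96, 0.26, -0.79], "spin": 0},
  {"grip": 1, "linear": [-0.96, 0.26, -0.79], "spin": 0},
  {"grip": 1, "linear": [-0.96, 0.26, -0.79], "spin": 0},
])

```text
clock: 11.65
tool_pos: [0.6382, 0.2982, 0.4807]
orientation: [-0.286, 0.501, 0.797, 0.179]
force: [0.1, 0.6, -0.3]
gripper_width: 0.999
grasp_force: 0.0
```

Emit:
send_rows([
  {"grip": 1, "linear": [-0.9, -0.4, -0.6], "spin": 0},
  {"grip": 1, "linear": [-0.9, -0.4, -0.6], "spin": 0},
  {"grip": 1, "linear": [-0.9, -0.4, -0.6], "spin": 0},
  {"grip": 1, "linear": [-0.9, -0.4, -0.6], "spin": 0},
  {"grip": 1, "linear": [-0.9, -0.4, -0.6], "spin": 0},
  {"grip": 1, "linear": [-0.9, -0.4, -0.6], "spin": 0},
  {"grip": 1, "linear": [-0.9, -0.4, -0.6], "spin": 0},
  {"grip": 1, "linear": [-0.9, -0.4, -0.6], "spin": 0},
])

```text
clock: 12.32
tool_pos: [0.6638, 0.0083, 0.4512]
orientation: [-0.287, 0.504, 0.795, 0.179]
force: [-0.1, 1.1, -0.2]
gripper_width: 1.0
grasp_force: 0.0
```

```bash
python3 -c "
from h import *
z=st()[1][:,2]
def tcp(t,zg,back): return np.array([*TINS[t],zg])+z*(.0187-back)
for t in(3,2,1,0):
    print('tin',t); plan([tcp(t,.075,.15),tcp(t,.075,0)])
c=read_camera('top');cv2.imwrite('pics/top1.png',c['pixels'][120:400,120:400].repeat(2,0).repeat(2,1))
"
```

```text
t 12.3167 q [-0.3648  0.6468  0.7799  0.5606  2.1754 -0.5902] p [0.6638 0.0083 0.4512] az 0.7202141211507896 f [-0.0974  1.0553 -0.2004]
tilt 39.53736785698359 dir 115.68563073533755 
 [[-0.3274  0.9037 -0.2759]
 [ 0.6983  0.4282  0.5737]
 [ 0.6366 -0.0048 -0.7712]]
tin 3
t 12.3167 q [-0.3648  0.6468  0.7799  0.5606  2.1754 -0.5902] p [0.6638 0.0083 0.4512] az 0.7202141211507896 f [-0.0974  1.0553 -0.2004]
tilt 39.53736785698359 dir 115.68563073533755 
 [[-0.3274  0.9037 -0.2759]
 [ 0.6983  0.4282  0.5737]
 [ 0.6366 -0.0048 -0.7712]]
[-0.53 -0.44  0.99] rows 8
   -> [0.5392 0.0108 0.1763]
[ 0.  -0.   0.6] rows 4
   -> [0.4978 0.0968 0.0606]
tin 2
t 12.3167 q [-0.3648  0.6468  0.7799  0.5606  2.1754 -0.5902] p [0.6638 0.0083 0.4512] az 0.7202141211507896 f [-0.0974  1.0553 -0.2004]
tilt 39.53736785698359 dir 115.68563073533755 
 [[-0.3274  0.9037 -0.2759]
 [ 0.6983  0.4282  0.5737]
 [ 0.6366 -0.0048 -0.7712]]
[-0.53 -0.07  0.99] rows 7
   -> [0.622  0.0497 0.1763]
[ 0.  -0.   0.6] rows 4
   -> [0.5806 0.1357 0.0606]
tin 1
t 12.3167 q [-0.3648  0.6468  0.7799  0.5606  2.1754 -0.5902] p [0.6638 0.0083 0.4512] az 0.7202141211507896 f [-0.0974  1.0553 -0.2004]
tilt 39.53736785698359 dir 115.68563073533755 
 [[-0.3274  0.9037 -0.2759]
 [ 0.6983  0.4282  0.5737]
 [ 0.6366 -0.0048 -0.7712]]
[-0.52  0.28  1.  ] rows 7
   -> [0.7007 0.0917 0.1763]
[ 0.  -0.   0.6] rows 4
   -> [0.6593 0.1777 0.0606]
tin 0
t 12.3167 q [-0.3648  0.6468  0.7799  0.5606  2.1754 -0.5902] p [0.6638 0.0083 0.4512] az 0.7202141211507896 f [-0.0974  1.0553 -0.2004]
tilt 39.53736785698359 dir 115.68563073533755 
 [[-0.3274  0.9037 -0.2759]
 [ 0.6983  0.4282  0.5737]
 [ 0.6366 -0.0048 -0.7712]]
[-0.53  0.65  0.98] rows 8
   -> [0.786  0.1261 0.1763]
[ 0.  -0.   0.6] rows 4
   -> [0.7446 0.2121 0.0606]
```

View pics/top1.png

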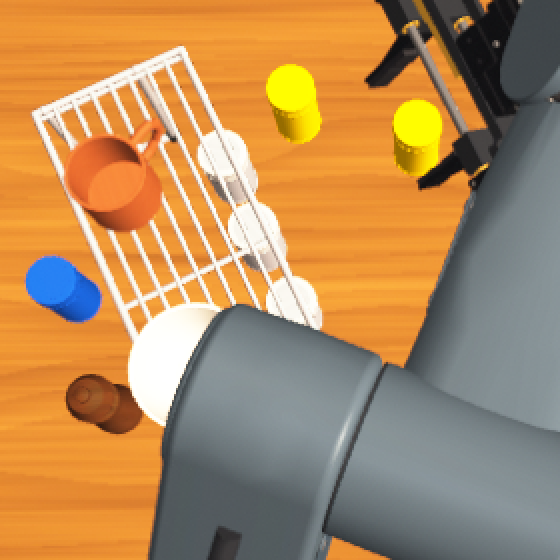

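The top view shows the tins, the mug and the bowl undisturbed, with the yellow tins in front of the far end. I'll approach the nearest tin first.

Emit:
send_rows([
  {"grip": 0.65, "linear": [-0.53, -0.44, 0.99], "spin": 0},
  {"grip": 0.65, "linear": [-0.53, -0.44, 0.99], "spin": 0},
  {"grip": 0.65, "linear": [-0.53, -0.44, 0.99], "spin": 0},
  {"grip": 0.65, "linear": [-0.53, -0.44, 0.99], "spin": 0},
  {"grip": 0.65, "linear": [-0.53, -0.44, 0.99], "spin": 0},
  {"grip": 0.65, "linear": [-0.53, -0.44, 0.99], "spin": 0},
  {"grip": 0.65, "linear": [-0.53, -0.44, 0.99], "spin": 0},
  {"grip": 0.65, "linear": [-0.53, -0.44, 0.99], "spin": 0},
  {"grip": 0.65, "linear": [-0.53, -0.44, 0.99], "spin": 0},
], squeeze=20)

```text
clock: 13.12
tool_pos: [0.5371, 0.0198, 0.1777]
orientation: [-0.29, 0.5, 0.796, 0.179]
force: [1.2, 0.2, 0.7]
gripper_width: 0.829
grasp_force: 0.0
```

```bash
cat >> h.py <<'E'
def tgt(t,zg=.075,back=0,z=np.array([-.2751,.5737,-.7712])): return np.array([*TINS[t],zg])+z*(.0187-back)
E
python3 -c "
from h import *
plan([tgt(3),tgt(3)+[0,0,.02]])
c=read_camera('scene');cv2.imwrite('pics/s1.png',c['pixels'])
"
```

```text
t 13.1167 q [-0.4185  0.6905  1.4807  0.423   1.5441 -1.0063] p [0.5371 0.0198 0.1777] az 2.1108928821473327 f [1.1548 0.2466 0.7485]
tilt 39.892366715149585 dir 116.24644758155941 
 [[-0.332   0.8996 -0.2836]
 [ 0.6917  0.4366  0.5752]
 [ 0.6413 -0.0052 -0.7673]]
[-0.04 -0.    0.58] rows 4
   -> [0.4979 0.0968 0.0606]
[ 0.05 -0.   -0.06] rows 1
   -> [0.4979 0.0968 0.0806]
```

View pics/s1.png

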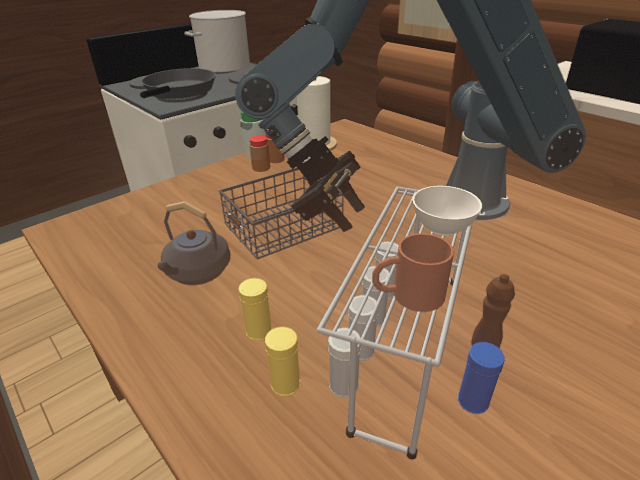

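The gripper, near pixel (335,195), is tilted correctly in front of the row.

Emit:
send_rows([
  {"grip": 0.65, "linear": [-0.04, 0, 0.2], "spin": 0},
  {"grip": 0.65, "linear": [-0.04, 0, 0.35], "spin": 0},
  {"grip": 0.65, "linear": [-0.04, 0, 0.5], "spin": 0},
  {"grip": 0.65, "linear": [-0.04, 0, 0.58], "spin": 0},
  {"grip": 0.65, "linear": [-0.04, 0, 0.58], "spin": 0},
])

```text
clock: 13.58
tool_pos: [0.5019, 0.0968, 0.0607]
orientation: [-0.289, 0.499, 0.797, 0.179]
force: [-1.2, 0.4, 0.6]
gripper_width: 0.824
grasp_force: 0.0
```

Emit:
send_rows([
  {"grip": -1, "linear": [0, 0, 0], "spin": 0},
  {"grip": -1, "linear": [0, 0, 0], "spin": 0},
  {"grip": -1, "linear": [0, 0, 0], "spin": 0},
  {"grip": -1, "linear": [0, 0, 0], "spin": 0},
  {"grip": -1, "linear": [0, 0, 0], "spin": 0},
])

```text
clock: 14.0
tool_pos: [0.5026, 0.0931, 0.0626]
orientation: [-0.287, 0.5, 0.797, 0.18]
force: [-1.7, -3.8, 6.7]
gripper_width: 0.591
grasp_force: 20.0
```

```bash
python3 -c "
from h import *
s,R=st();print(s['gripper_width']*87,s['grasp_force']);print(R.T@[0,0,.02]/.25)
"
```

```text
t 14.0 q [-0.3271  0.8182  1.6545  0.501   1.237  -1.0841] p [0.5026 0.0931 0.0626] az 10.489526626092625 f [-1.6696 -3.8373  6.7396]
tilt 39.564004027335734 dir 115.82467314464 
 [[-0.3357  0.9002 -0.2775]
 [ 0.694   0.4355  0.5733]
 [ 0.6369 -0.0001 -0.7709]]
51.448127338067074 19.99118961024351
[ 0.051  -0.     -0.0617]
```

Emit:
send_rows([
  {"grip": -1, "linear": [0.026, 0, -0.031], "spin": 0},
  {"grip": -1, "linear": [0.05, 0, -0.062], "spin": 0},
  {"grip": -1, "linear": [0.05, 0, -0.062], "spin": 0},
  {"grip": -1, "linear": [0.05, 0, -0.062], "spin": 0},
  {"grip": -1, "linear": [0.05, 0, -0.062], "spin": 0},
])

```text
clock: 14.42
tool_pos: [0.5025, 0.0936, 0.0809]
orientation: [-0.287, 0.5, 0.797, 0.179]
force: [0.9, -0.8, -3.8]
gripper_width: 0.588
grasp_force: 20.0
```

Emit:
send_rows([
  {"grip": -1, "linear": [0, 0, 0], "spin": 0},
])

```text
clock: 14.5
tool_pos: [0.5021, 0.0938, 0.0806]
orientation: [-0.287, 0.5, 0.797, 0.179]
force: [-0.7, -0.7, -4.0]
gripper_width: 0.592
grasp_force: 20.0
```

Emit:
send_rows([
  {"grip": -1, "linear": [0, 0, 0], "spin": 0},
])

```text
clock: 14.58
tool_pos: [0.502, 0.0939, 0.0806]
orientation: [-0.287, 0.5, 0.797, 0.179]
force: [-1.0, 0.6, -3.3]
gripper_width: 0.594
grasp_force: 20.0
```

Emit:
send_rows([
  {"grip": -1, "linear": [0, 0, 0], "spin": 0},
])

```text
clock: 14.67
tool_pos: [0.502, 0.0939, 0.0806]
orientation: [-0.288, 0.5, 0.797, 0.179]
force: [0.1, 0.2, -3.5]
gripper_width: 0.595
grasp_force: 20.0
```

Emit:
send_rows([
  {"grip": -1, "linear": [0, 0, 0], "spin": 0},
])

```text
clock: 14.75
tool_pos: [0.5021, 0.0939, 0.0806]
orientation: [-0.287, 0.5, 0.797, 0.179]
force: [-0.4, 0.2, -3.6]
gripper_width: 0.592
grasp_force: 20.0
```

Tin 3 weighs about 3.6 N, so it is full. I'll set it back down and retreat.

Emit:
send_rows([
  {"grip": -1, "linear": [-0.025, 0, 0.03], "spin": 0},
  {"grip": -1, "linear": [-0.04, 0, 0.049], "spin": 0},
  {"grip": -1, "linear": [-0.049, 0, 0.06], "spin": 0},
  {"grip": -1, "linear": [-0.049, 0, 0.06], "spin": 0},
  {"grip": -1, "linear": [-0.049, 0, 0.06], "spin": 0},
  {"grip": 0.65, "linear": [-0.049, 0, 0.06], "spin": 0},
  {"grip": 0.65, "linear": [-0.049, 0, 0.06], "spin": 0},
  {"grip": 0.65, "linear": [-0.049, 0, 0.06], "spin": 0},
])

```text
clock: 15.42
tool_pos: [0.5022, 0.0942, 0.0614]
orientation: [-0.287, 0.5, 0.797, 0.18]
force: [1.1, -0.5, 0.1]
gripper_width: 0.74
grasp_force: 0.0
```

Emit:
send_rows([
  {"grip": 0.65, "linear": [0, 0, -0.15], "spin": 0},
  {"grip": 0.65, "linear": [0, 0, -0.3], "spin": 0},
  {"grip": 0.65, "linear": [0, 0, -0.45], "spin": 0},
  {"grip": 0.65, "linear": [0, 0, -0.6], "spin": 0},
  {"grip": 0.65, "linear": [0, 0, -0.6], "spin": 0},
])

```text
clock: 15.83
tool_pos: [0.5495, 0.0033, 0.1814]
orientation: [-0.28, 0.501, 0.799, 0.181]
force: [1.3, -0.2, 0.5]
gripper_width: 0.823
grasp_force: 0.0
```

```bash
python3 -c "
from h import *
plan([tgt(2,back=.15),tgt(2)])
"
```

```text
t 15.8333 q [-0.435   0.6935  1.4475  0.4167  1.5566 -1.0116] p [0.5495 0.0033 0.1814] az 0.3481986295185531 f [ 1.2863 -0.2236  0.4556]
tilt 38.9787225032662 dir 115.03424518721141 
 [[-0.3409  0.9016 -0.2662]
 [ 0.6987  0.4324  0.5699]
 [ 0.629   0.0083 -0.7774]]
[0.02 0.34 0.04] rows 3
   -> [0.6219 0.0497 0.1763]
[ 0.01 -0.    0.6 ] rows 4
   -> [0.5807 0.1357 0.0606]
```

Emit:
send_rows([
  {"grip": 0.65, "linear": [0.02, 0.17, 0.02], "spin": 0},
  {"grip": 0.65, "linear": [0.02, 0.34, 0.04], "spin": 0},
  {"grip": 0.65, "linear": [0.02, 0.34, 0.04], "spin": 0},
  {"grip": 0.65, "linear": [0.02, 0.34, 0.04], "spin": 0},
])

```text
clock: 16.17
tool_pos: [0.6162, 0.056, 0.1712]
orientation: [-0.288, 0.499, 0.798, 0.179]
force: [-0.2, -0.4, -0.4]
gripper_width: 0.819
grasp_force: 0.0
```

```bash
python3 -c "
from h import *
plan([tgt(2)])
"
```

```text
t 16.1667 q [-0.3244  0.7782  1.2876  0.4709  1.5996 -0.8923] p [0.6162 0.056  0.1712] az 5.196960556084847 f [-0.2067 -0.4045 -0.3653]
tilt 39.631896313162756 dir 116.10487435301991 
 [[-0.3368  0.8988 -0.2807]
 [ 0.6926  0.4384  0.5728]
 [ 0.6379 -0.0015 -0.7702]]
[-0.01  0.01  0.56] rows 4
   -> [0.5807 0.1357 0.0606]
```

Emit:
send_rows([
  {"grip": 0.65, "linear": [-0.01, 0.01, 0.15], "spin": 0},
  {"grip": 0.65, "linear": [-0.01, 0.01, 0.3], "spin": 0},
  {"grip": 0.65, "linear": [-0.01, 0.01, 0.45], "spin": 0},
  {"grip": 0.65, "linear": [-0.01, 0.01, 0.56], "spin": 0},
  {"grip": 0.65, "linear": [-0.01, 0.01, 0.56], "spin": 0},
  {"grip": -1, "linear": [-0.01, 0.01, 0.56], "spin": 0},
  {"grip": -1, "linear": [-0.01, 0.01, 0.56], "spin": 0},
  {"grip": -1, "linear": [-0.01, 0.01, 0.56], "spin": 0},
  {"grip": -1, "linear": [-0.01, 0.01, 0.56], "spin": 0},
  {"grip": -1, "linear": [-0.01, 0.01, 0.56], "spin": 0},
])

```text
clock: 17.0
tool_pos: [0.5815, 0.1327, 0.0642]
orientation: [-0.286, 0.5, 0.797, 0.18]
force: [0.9, -0.5, 2.7]
gripper_width: 0.591
grasp_force: 20.0
```

Emit:
send_rows([
  {"grip": -1, "linear": [0.026, 0, -0.031], "spin": 0},
  {"grip": -1, "linear": [0.05, 0, -0.062], "spin": 0},
  {"grip": -1, "linear": [0.05, 0, -0.062], "spin": 0},
  {"grip": -1, "linear": [0.05, 0, -0.062], "spin": 0},
  {"grip": -1, "linear": [0.05, 0, -0.062], "spin": 0},
])

```text
clock: 17.42
tool_pos: [0.5802, 0.1335, 0.0832]
orientation: [-0.287, 0.5, 0.797, 0.179]
force: [-1.3, 0.5, -0.1]
gripper_width: 0.595
grasp_force: 20.0
```

Emit:
send_rows([
  {"grip": -1, "linear": [0, 0, 0], "spin": 0},
])

```text
clock: 17.5
tool_pos: [0.5799, 0.1336, 0.0828]
orientation: [-0.287, 0.5, 0.797, 0.179]
force: [-0.7, -0.0, -1.1]
gripper_width: 0.592
grasp_force: 20.0
```

Emit:
send_rows([
  {"grip": -1, "linear": [0, 0, 0], "spin": 0},
])

```text
clock: 17.58
tool_pos: [0.5799, 0.1337, 0.0826]
orientation: [-0.288, 0.5, 0.797, 0.179]
force: [-0.3, 0.9, -0.9]
gripper_width: 0.592
grasp_force: 20.0
```

Emit:
send_rows([
  {"grip": -1, "linear": [0, 0, 0], "spin": 0},
])

```text
clock: 17.67
tool_pos: [0.5799, 0.1337, 0.0826]
orientation: [-0.288, 0.5, 0.797, 0.179]
force: [-0.7, -0.2, -1.6]
gripper_width: 0.593
grasp_force: 20.0
```

```bash
python3 -c "
from h import *
z=st()[1][:,2];p=arm.read_state()['tool_pos']
up=p+[0,0,.005]-.17*z
plan([up,(.53,-.2,.32),(.5,-.33,.30)])
"
```

```text
t 17.6667 q [-0.2296  0.8469  1.4516  0.5309  1.3572 -0.9333] p [0.5799 0.1337 0.0826] az 12.978931552940859 f [-0.6748 -0.1633 -1.6031]
tilt 39.61879862725758 dir 115.95691261094846 
 [[-0.3345  0.9001 -0.2791]
 [ 0.6939  0.4357  0.5734]
 [ 0.6377 -0.0019 -0.7703]]
t 17.6667 q [-0.2296  0.8469  1.4516  0.5309  1.3572 -0.9333] p [0.5799 0.1337 0.0826] az 12.978931552940859 f [-0.6748 -0.1633 -1.6031]
tilt 39.61879862725758 dir 115.95691261094846 
 [[-0.3345  0.9001 -0.2791]
 [ 0.6939  0.4357  0.5734]
 [ 0.6377 -0.0019 -0.7703]]
[ 0.01 -0.   -0.7 ] rows 5
   -> [0.6274 0.0362 0.2185]
[-0.27 -0.76 -0.75] rows 7
   -> (0.53, -0.2, 0.32)
[-0.37 -0.33 -0.2 ] rows 4
   -> (0.5, -0.33, 0.3)
```

Tin 2 weighs about 1 N, so it is empty. I'll draw it out along the tool and carry it to the basket.

Emit:
send_rows([
  {"grip": -1, "linear": [0, 0, -0.12], "spin": 0},
  {"grip": -1, "linear": [0, 0, -0.25], "spin": 0},
  {"grip": -1, "linear": [0, 0, -0.4], "spin": 0},
  {"grip": -1, "linear": [0, 0, -0.55], "spin": 0},
  {"grip": -1, "linear": [0, 0, -0.7], "spin": 0},
  {"grip": -1, "linear": [0, 0, -0.8], "spin": 0},
  {"grip": -1, "linear": [0, 0, -0.8], "spin": 0},
])

```text
clock: 18.25
tool_pos: [0.6396, 0.015, 0.2411]
orientation: [-0.282, 0.501, 0.798, 0.181]
force: [1.0, 0.3, -0.5]
gripper_width: 0.596
grasp_force: 20.0
```

```bash
python3 -c "
from h import *
plan([(.52,-.12,.27),(.435,-.275,.26),(.435,-.275,.115)])
"
```

```text
t 18.25 q [-0.3682  0.7363  1.1553  0.4602  1.76   -0.8497] p [0.6396 0.015  0.2411] az 1.3464723859908623 f [ 0.9687  0.3451 -0.5441]
tilt 39.128877944215574 dir 115.17132889054312 
 [[-0.3392  0.9016 -0.2684]
 [ 0.6977  0.4325  0.5711]
 [ 0.631   0.0065 -0.7757]]
[-0.14 -0.66 -0.27] rows 5
   -> (0.52, -0.12, 0.27)
[-0.34 -0.57 -0.23] rows 5
   -> (0.435, -0.275, 0.26)
[-0.37 -0.    0.45] rows 4
   -> (0.435, -0.275, 0.115)
```

Emit:
send_rows([
  {"grip": -1, "linear": [-0.14, -0.66, -0.27], "spin": 0},
  {"grip": -1, "linear": [-0.14, -0.66, -0.27], "spin": 0},
  {"grip": -1, "linear": [-0.14, -0.66, -0.27], "spin": 0},
  {"grip": -1, "linear": [-0.14, -0.66, -0.27], "spin": 0},
  {"grip": -1, "linear": [-0.14, -0.66, -0.27], "spin": 0},
])

```text
clock: 18.67
tool_pos: [0.5144, -0.1184, 0.2665]
orientation: [-0.288, 0.501, 0.796, 0.179]
force: [-0.9, 0.7, -1.3]
gripper_width: 0.592
grasp_force: 20.0
```

Emit:
send_rows([
  {"grip": -1, "linear": [-0.34, -0.57, -0.23], "spin": 0},
  {"grip": -1, "linear": [-0.34, -0.57, -0.23], "spin": 0},
  {"grip": -1, "linear": [-0.34, -0.57, -0.23], "spin": 0},
  {"grip": -1, "linear": [-0.34, -0.57, -0.23], "spin": 0},
  {"grip": -1, "linear": [-0.34, -0.57, -0.23], "spin": 0},
  {"grip": -1, "linear": [-0.34, -0.57, -0.23], "spin": 0},
  {"grip": -1, "linear": [-0.34, -0.57, -0.23], "spin": 0},
])

```text
clock: 19.25
tool_pos: [0.434, -0.2688, 0.2565]
orientation: [-0.288, 0.5, 0.796, 0.181]
force: [-0.4, 0.5, -0.7]
gripper_width: 0.591
grasp_force: 20.0
```

```bash
python3 -c "
from h import *
plan([(.435,-.275,.115)])
c=read_camera('scene');cv2.imwrite('pics/s2.png',c['pixels'])
"
```

```text
t 19.25 q [-0.8715  0.646   1.3085  0.1652  1.8619 -1.3292] p [ 0.434  -0.2688  0.2565] az -31.7727738651983 f [-0.3732  0.5083 -0.6633]
tilt 39.75910890722283 dir 115.80836031398695 
 [[-0.3339  0.9005 -0.2784]
 [ 0.6924  0.4348  0.5758]
 [ 0.6396 -0.0006 -0.7687]]
[-0.38 -0.01  0.42] rows 4
   -> (0.435, -0.275, 0.115)
```

View pics/s2.png

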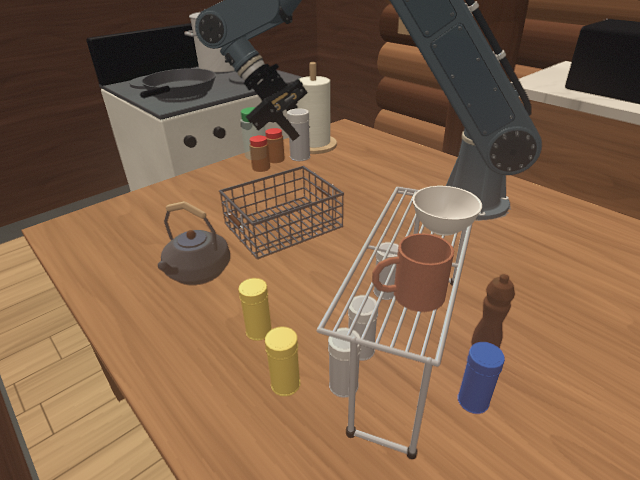

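The tin is held at about (298,135), above the basket, and the other tins are standing. I'll lower it and release.

Emit:
send_rows([
  {"grip": -1, "linear": [-0.1, -0.01, 0.11], "spin": 0},
  {"grip": -1, "linear": [-0.2, -0.01, 0.22], "spin": 0},
  {"grip": -1, "linear": [-0.3, -0.01, 0.33], "spin": 0},
  {"grip": -1, "linear": [-0.38, -0.01, 0.42], "spin": 0},
  {"grip": -1, "linear": [-0.38, -0.01, 0.42], "spin": 0},
  {"grip": -1, "linear": [-0.38, -0.01, 0.42], "spin": 0},
  {"grip": 0.65, "linear": [-0.38, -0.01, 0.42], "spin": 0},
  {"grip": 0.65, "linear": [-0.38, -0.01, 0.42], "spin": 0},
  {"grip": 0.65, "linear": [-0.38, -0.01, 0.42], "spin": 0},
  {"grip": 0.65, "linear": [-0.38, -0.01, 0.42], "spin": 0},
  {"grip": 0.65, "linear": [-0.38, -0.01, 0.42], "spin": 0},
])

```text
clock: 20.22
tool_pos: [0.4348, -0.2772, 0.1171]
orientation: [-0.286, 0.5, 0.797, 0.179]
force: [-0.3, -0.4, 0.2]
gripper_width: 0.81
grasp_force: 0.0
```

Emit:
send_rows([
  {"grip": 0.65, "linear": [0.06, 0, -0.2], "spin": 0},
  {"grip": 0.65, "linear": [0.2, 0, -0.4], "spin": 0},
  {"grip": 0.65, "linear": [0.3, 0, -0.55], "spin": 0},
  {"grip": 0.65, "linear": [0.3, 0, -0.55], "spin": 0},
  {"grip": 0.65, "linear": [0.3, 0, -0.55], "spin": 0},
])

```text
clock: 20.63
tool_pos: [0.4496, -0.3063, 0.2768]
orientation: [-0.281, 0.501, 0.799, 0.178]
force: [0.3, -0.1, -0.0]
gripper_width: 0.826
grasp_force: 0.0
```

```bash
python3 -c "
from h import *
plan([(.55,-.15,.29),(.66,.03,.25),tgt(1,back=.15),tgt(1)])
c=read_camera('scene');cv2.imwrite('pics/s3.png',c['pixels'][120:300,180:440].repeat(3,0).repeat(3,1))
"
```

```text
t 20.6333 q [-0.8883  0.6686  1.1908  0.1575  1.9419 -1.3327] p [ 0.4496 -0.3063  0.2768] az -34.268585999816274 f [ 0.3437 -0.0824 -0.0227]
tilt 38.81704425446885 dir 115.6201591499239 
 [[-0.3407  0.9003 -0.271 ]
 [ 0.7007  0.4353  0.5652]
 [ 0.6268  0.0026 -0.7792]]
[0.33 0.63 0.2 ] rows 5
   -> (0.55, -0.15, 0.29)
[0.25 0.71 0.41] rows 6
   -> (0.66, 0.03, 0.25)
[-0.07  0.25  0.33] rows 3
   -> [0.7006 0.0917 0.1763]
[0.01 0.   0.6 ] rows 4
   -> [0.6594 0.1777 0.0606]
```

View pics/s3.png

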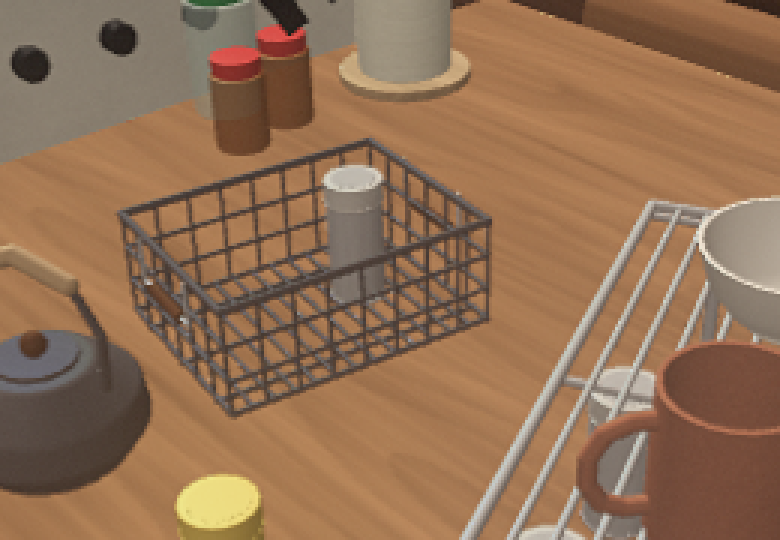

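The first empty tin stands upright in the basket at crop position (355,235). Next is tin 1.

Emit:
send_rows([
  {"grip": 0.65, "linear": [0.33, 0.63, 0.2], "spin": 0},
  {"grip": 0.65, "linear": [0.33, 0.63, 0.2], "spin": 0},
  {"grip": 0.65, "linear": [0.33, 0.63, 0.2], "spin": 0},
  {"grip": 0.65, "linear": [0.33, 0.63, 0.2], "spin": 0},
  {"grip": 0.65, "linear": [0.45, 0.98, 0.4], "spin": 0},
  {"grip": 0.65, "linear": [0.45, 0.98, 0.4], "spin": 0},
  {"grip": 0.65, "linear": [0.45, 0.98, 0.4], "spin": 0},
])

```text
clock: 21.27
tool_pos: [0.6026, -0.0591, 0.2627]
orientation: [-0.288, 0.5, 0.797, 0.179]
force: [0.7, -0.4, 0.0]
gripper_width: 0.822
grasp_force: 0.0
```

```bash
python3 -c "
from h import *
plan([tgt(1,back=.15),tgt(1)])
"
```

```text
t 21.2667 q [-0.4816  0.7002  1.1746  0.4035  1.834  -0.9398] p [ 0.6026 -0.0591  0.2627] az -5.59908838247953 f [ 0.7178 -0.43    0.0021]
tilt 39.69881498746186 dir 115.99751808889332 
 [[-0.3334  0.9003 -0.28  ]
 [ 0.6934  0.4354  0.5741]
 [ 0.6387 -0.0027 -0.7694]]
[0.07 0.62 0.5 ] rows 5
   -> [0.7006 0.0917 0.1763]
[-0.   0.   0.6] rows 4
   -> [0.6594 0.1777 0.0606]
```

Emit:
send_rows([
  {"grip": 0.65, "linear": [0.07, 0.62, 0.3], "spin": 0},
  {"grip": 0.65, "linear": [0.07, 0.62, 0.3], "spin": 0},
  {"grip": 0.65, "linear": [0.07, 0.62, 0.3], "spin": 0},
  {"grip": 0.65, "linear": [0.07, 0.62, 0.4], "spin": 0},
  {"grip": 0.65, "linear": [0.07, 0.62, 0.5], "spin": 0},
  {"grip": 0.65, "linear": [0.07, 0.62, 0.5], "spin": 0},
])

```text
clock: 21.77
tool_pos: [0.6971, 0.0969, 0.1712]
orientation: [-0.294, 0.498, 0.796, 0.177]
force: [-1.2, 1.0, -1.8]
gripper_width: 0.825
grasp_force: 0.0
```

```bash
python3 -c "
from h import *
plan([tgt(1)])
"
```

```text
t 21.7667 q [-0.2405  0.8831  1.041   0.5148  1.7009 -0.7537] p [0.6971 0.0969 0.1712] az 7.913652003626258 f [-1.1934  0.9703 -1.7995]
tilt 40.107521782315615 dir 116.9476619831931 
 [[-0.331   0.8973 -0.2919]
 [ 0.6896  0.4412  0.5743]
 [ 0.6441 -0.0113 -0.7648]]
[-0.01  0.01  0.57] rows 4
   -> [0.6594 0.1777 0.0606]
```

Emit:
send_rows([
  {"grip": 0.65, "linear": [-0.01, 0.01, 0.15], "spin": 0},
  {"grip": 0.65, "linear": [-0.01, 0.01, 0.3], "spin": 0},
  {"grip": 0.65, "linear": [-0.01, 0.01, 0.45], "spin": 0},
  {"grip": 0.65, "linear": [-0.01, 0.01, 0.57], "spin": 0},
  {"grip": 0.65, "linear": [-0.01, 0.01, 0.57], "spin": 0},
  {"grip": -1, "linear": [-0.01, 0.01, 0.57], "spin": 0},
  {"grip": -1, "linear": [-0.01, 0.01, 0.57], "spin": 0},
  {"grip": -1, "linear": [-0.01, 0.01, 0.57], "spin": 0},
  {"grip": -1, "linear": [-0.01, 0.01, 0.57], "spin": 0},
  {"grip": -1, "linear": [-0.01, 0.01, 0.57], "spin": 0},
])

```text
clock: 22.6
tool_pos: [0.6666, 0.1695, 0.069]
orientation: [-0.286, 0.5, 0.797, 0.181]
force: [0.6, -1.2, 2.4]
gripper_width: 0.593
grasp_force: 20.0
```

Emit:
send_rows([
  {"grip": -1, "linear": [0.026, 0, -0.031], "spin": 0},
  {"grip": -1, "linear": [0.05, 0, -0.062], "spin": 0},
  {"grip": -1, "linear": [0.05, 0, -0.062], "spin": 0},
  {"grip": -1, "linear": [0.05, 0, -0.062], "spin": 0},
  {"grip": -1, "linear": [0.05, 0, -0.062], "spin": 0},
])

```text
clock: 23.02
tool_pos: [0.6649, 0.1707, 0.0873]
orientation: [-0.287, 0.5, 0.797, 0.179]
force: [-0.2, 0.1, -0.9]
gripper_width: 0.591
grasp_force: 20.0
```

Emit:
send_rows([
  {"grip": -1, "linear": [0, 0, 0], "spin": 0},
])

```text
clock: 23.1
tool_pos: [0.6646, 0.1708, 0.0868]
orientation: [-0.288, 0.5, 0.797, 0.179]
force: [-0.1, 0.3, -1.6]
gripper_width: 0.591
grasp_force: 20.0
```

Emit:
send_rows([
  {"grip": -1, "linear": [0, 0, 0], "spin": 0},
])

```text
clock: 23.18
tool_pos: [0.6645, 0.1708, 0.0866]
orientation: [-0.288, 0.5, 0.797, 0.179]
force: [-0.4, 0.0, -1.5]
gripper_width: 0.593
grasp_force: 20.0
```

Emit:
send_rows([
  {"grip": -1, "linear": [0, 0, 0], "spin": 0},
])

```text
clock: 23.27
tool_pos: [0.6646, 0.1708, 0.0866]
orientation: [-0.288, 0.5, 0.797, 0.179]
force: [0.0, -0.1, -0.2]
gripper_width: 0.59
grasp_force: 20.0
```

Tin 1 weighs about 1 N, so it is empty too. That makes tins 0 and 3 the full ones. I'll carry tin 1 out to the basket.

Emit:
send_rows([
  {"grip": -1, "linear": [0, 0, -0.12], "spin": 0},
  {"grip": -1, "linear": [0, 0, -0.25], "spin": 0},
  {"grip": -1, "linear": [0, 0, -0.4], "spin": 0},
  {"grip": -1, "linear": [0, 0, -0.55], "spin": 0},
  {"grip": -1, "linear": [0, 0, -0.7], "spin": 0},
  {"grip": -1, "linear": [0, 0, -0.8], "spin": 0},
  {"grip": -1, "linear": [0, 0, -0.8], "spin": 0},
])

```text
clock: 23.85
tool_pos: [0.7243, 0.0519, 0.246]
orientation: [-0.282, 0.501, 0.798, 0.181]
force: [1.2, -0.3, 0.4]
gripper_width: 0.588
grasp_force: 20.0
```

```bash
python3 -c "
from h import *
plan([(.6,-.09,.29),(.555,-.275,.26),(.555,-.275,.115)])
"
```

```text
t 23.85 q [-0.2877  0.8493  0.8941  0.5144  1.8541 -0.7073] p [0.7243 0.0519 0.246 ] az 4.100637497952732 f [ 1.2379 -0.3049  0.3717]
tilt 39.156463674566346 dir 115.08874266770181 
 [[-0.3393  0.9018 -0.2677]
 [ 0.6973  0.4321  0.5719]
 [ 0.6314  0.0073 -0.7754]]
[-0.12 -0.69 -0.33] rows 5
   -> (0.6, -0.09, 0.29)
[-0.53 -0.48 -0.28] rows 5
   -> (0.555, -0.275, 0.26)
[-0.37 -0.    0.45] rows 4
   -> (0.555, -0.275, 0.115)
```

Emit:
send_rows([
  {"grip": -1, "linear": [-0.12, -0.69, -0.33], "spin": 0},
  {"grip": -1, "linear": [-0.12, -0.69, -0.33], "spin": 0},
  {"grip": -1, "linear": [-0.12, -0.69, -0.33], "spin": 0},
  {"grip": -1, "linear": [-0.12, -0.69, -0.33], "spin": 0},
  {"grip": -1, "linear": [-0.12, -0.69, -0.33], "spin": 0},
  {"grip": -1, "linear": [-0.12, -0.69, -0.33], "spin": 0},
])

```text
clock: 24.35
tool_pos: [0.5955, -0.0906, 0.286]
orientation: [-0.288, 0.502, 0.796, 0.179]
force: [1.1, 0.6, -0.1]
gripper_width: 0.591
grasp_force: 20.0
```

```bash
python3 -c "
from h import *
plan([(.53,-.285,.27),(.53,-.285,.135)])
"
```

```text
t 24.35 q [-0.525   0.6838  1.1406  0.3862  1.8945 -0.9554] p [ 0.5955 -0.0906  0.286 ] az -8.64924027591349 f [ 1.1058  0.5688 -0.1401]
tilt 39.61173567608795 dir 115.85721711671023 
 [[-0.33    0.9021 -0.2781]
 [ 0.6961  0.4315  0.5737]
 [ 0.6376 -0.0042 -0.7704]]
[-0.5  -0.57 -0.32] rows 5
   -> (0.53, -0.285, 0.27)
[-0.34  0.    0.42] rows 4
   -> (0.53, -0.285, 0.135)
```

Emit:
send_rows([
  {"grip": -1, "linear": [-0.5, -0.57, -0.32], "spin": 0},
  {"grip": -1, "linear": [-0.5, -0.57, -0.32], "spin": 0},
  {"grip": -1, "linear": [-0.5, -0.57, -0.32], "spin": 0},
  {"grip": -1, "linear": [-0.5, -0.57, -0.32], "spin": 0},
  {"grip": -1, "linear": [-0.5, -0.57, -0.32], "spin": 0},
  {"grip": -1, "linear": [-0.5, -0.57, -0.32], "spin": 0},
  {"grip": -1, "linear": [-0.5, -0.57, -0.32], "spin": 0},
])

```text
clock: 24.93
tool_pos: [0.5336, -0.2826, 0.2658]
orientation: [-0.288, 0.501, 0.796, 0.181]
force: [-0.1, -0.1, -0.5]
gripper_width: 0.593
grasp_force: 20.0
```

```bash
python3 -c "
from h import *
plan([(.53,-.285,.135)])
c=read_camera('top');cv2.imwrite('pics/t4.png',c['pixels'])
"
```

```text
t 24.9333 q [-0.7826  0.7619  1.0353  0.2358  1.9995 -1.2044] p [ 0.5336 -0.2826  0.2658] az -27.904443971676788 f [-0.1182 -0.1233 -0.5223]
tilt 39.784851391847624 dir 115.76736017729745 
 [[-0.3317  0.9014 -0.2782]
 [ 0.6932  0.4329  0.5763]
 [ 0.6399 -0.0017 -0.7685]]
[-0.34 -0.02  0.4 ] rows 4
   -> (0.53, -0.285, 0.135)
```

View pics/t4.png

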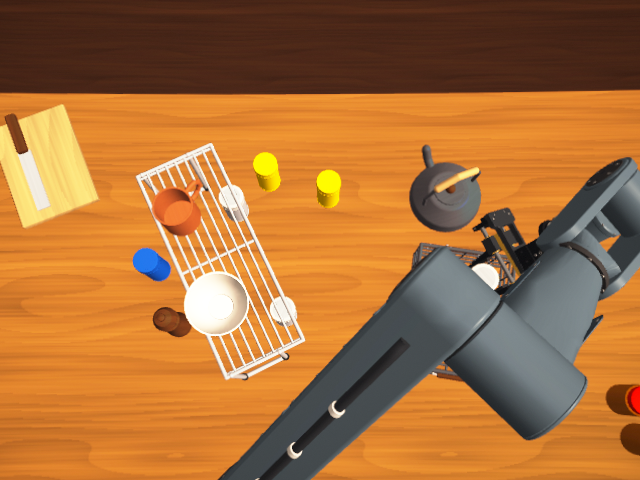

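The held tin shows at (485,275) over the basket, and the body end at (495,215) is clear of the kettle. I'll lower and release.

Emit:
send_rows([
  {"grip": -1, "linear": [-0.1, -0.02, 0.12], "spin": 0},
  {"grip": -1, "linear": [-0.2, -0.02, 0.23], "spin": 0},
  {"grip": -1, "linear": [-0.3, -0.02, 0.34], "spin": 0},
  {"grip": -1, "linear": [-0.35, -0.02, 0.42], "spin": 0},
  {"grip": -1, "linear": [-0.35, -0.02, 0.42], "spin": 0},
  {"grip": -1, "linear": [-0.35, -0.02, 0.42], "spin": 0},
  {"grip": 0.65, "linear": [-0.35, -0.02, 0.42], "spin": 0},
  {"grip": 0.65, "linear": [-0.35, -0.02, 0.42], "spin": 0},
  {"grip": 0.65, "linear": [-0.35, -0.02, 0.42], "spin": 0},
  {"grip": 0.65, "linear": [-0.35, -0.02, 0.42], "spin": 0},
  {"grip": 0.65, "linear": [-0.35, -0.02, 0.42], "spin": 0},
])

```text
clock: 25.9
tool_pos: [0.5302, -0.285, 0.1326]
orientation: [-0.286, 0.5, 0.797, 0.179]
force: [-0.4, -0.2, 0.7]
gripper_width: 0.806
grasp_force: 0.0
```

Emit:
send_rows([
  {"grip": 0.65, "linear": [0.06, 0, -0.2], "spin": 0},
  {"grip": 0.65, "linear": [0.2, 0, -0.4], "spin": 0},
  {"grip": 0.65, "linear": [0.35, 0, -0.6], "spin": 0},
  {"grip": 0.65, "linear": [0.5, 0, -0.8], "spin": 0},
  {"grip": 0.65, "linear": [0.5, 0, -0.8], "spin": 0},
  {"grip": 0.65, "linear": [0.5, 0, -0.8], "spin": 0},
  {"grip": 0.65, "linear": [0.5, 0, -0.8], "spin": 0},
  {"grip": 0.65, "linear": [0.5, 0, -0.8], "spin": 0},
])

```text
clock: 26.57
tool_pos: [0.544, -0.3131, 0.3679]
orientation: [-0.284, 0.5, 0.798, 0.179]
force: [-0.5, 0.6, -0.0]
gripper_width: 0.825
grasp_force: 0.0
```

```bash
python3 -c "
from h import *
st()
c=read_camera('scene');cv2.imwrite('pics/s5.png',c['pixels'])
"
```

```text
t 26.5667 q [-0.7999  0.7325  0.82    0.2561  2.2321 -1.1603] p [ 0.544  -0.3131  0.3679] az -29.924054684066387 f [-0.5278  0.6383 -0.0226]
tilt 39.233349058257815 dir 115.7431527055182 
 [[-0.3377  0.9003 -0.2747]
 [ 0.6971  0.4353  0.5697]
 [ 0.6325  0.0009 -0.7746]]
```

View pics/s5.png

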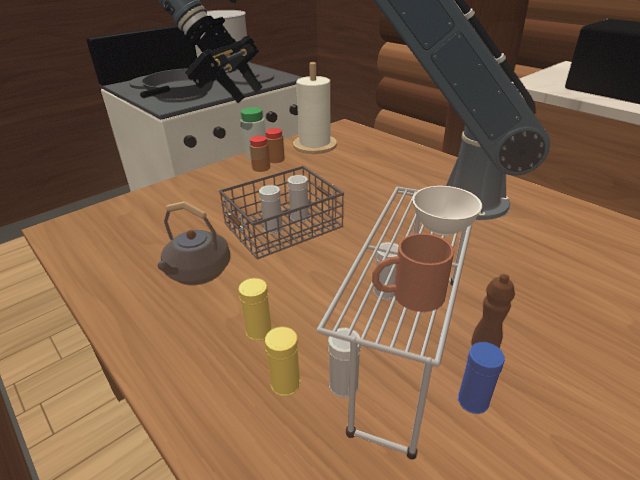

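Both empty tins stand in the basket at (270,205) and (297,197). The full ones stand under the shelf at (343,365) and (388,270), and the bystanders are untouched.

```bash
python3 -c "
from cell import arm
print(arm.close_job())"
```

```text
the job is handed in; nothing more can be done
None
```

The job is handed in at about 27 s of the 72 s allowed. Both empty tins stand in the basket and both full tins stand upright under the shelf. The far-end tin was never lifted: it counts as full because two others felt empty (about 1 N) and one full (about 3.6 N).

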